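# Take the condenser lens carrier off its boom

## Robot

A 6-joint arm with a two-finger parallel gripper is mounted at the origin on the work surface. World frame = base frame: x ahead of the robot, y to its left, z up, the work surface at z = 0. Lengths are in m, angles in rad, forces in N, time in s.
With the tool pointing down it reaches from about 0.35 to 0.975 m from the base axis. Payload 4.9 kg.
Tool frame: the origin (TCP) lies at the very end of the fingers, on their centre line; the grasp point (between the pads) lies 19 mm behind it (ctrl.grip_point_offset is the distance from the TCP to the grasp point, in m); z points along the fingers, y is the line along which they close (so a half turn about z gives the same grasp; the last joint's range is limited). The gripper opens to 85 mm and grips with 20 to 120 N. Pads are 22 mm wide; open, the fingers measure 114 mm over their backs; the gripper's body (76 mm by 85 mm) begins 54 mm behind the grasp point. The pads swing forward as they close: fully open they stand 13 mm farther back than shut.
Start: joints at [1.029, 0.053, 1.613, -0, 1.476, -0.119], TCP at [0.256, 0.57, 0.231] pointing down, gripper open.
Joint ranges: [-3.01, 3.01], [-1.01, 2.22], [0.06, 2.58], [-1.02, 4.17], [0.09, 2.62], [-3.14, 3.14]. Speed limits (rad/s): [2.57, 2.57, 3.14, 3.14, 3.14, 3.14].

## Interface

Orientations are given as a rotation vector (axis times angle).
In Python, from station import ctrl gives the robot as it stands.
- The arm moves only by the tool send_rows, never from a script. Its argument "rows" is a list of rows, each a list of 3 entries, a list of its own where there are three numbers: the finger opening in cm, from 0 to 8.54, then the shift along the tool's x, y, z in cm, then the turn about the tool's z in degrees. A call has 1 to 10 rows; each row shifts and turns the commanded pose from where the row before left it, along the tool's axes as they then stand; what a row does not reach is not made up. A row lasts 1/8 s, in which the tool goes at most 62.5 mm and 10.7 degrees, less where a joint would pass 70% of its speed; a pose out of reach is approached as far as the arm can. A call with a gripper value outside its range is refused whole. The fingers move at their own pace and stop on an object; "newtons" is the grip in N (left out, the last holds). Time passes only in rows, so rows that do not move let the fingers close. It gives the time, the measured TCP pose, the force, the opening and the grip force at its end, in the units of the state.
- ctrl.get_obs(): the state, without advancing time (a new reading comes with each control period).
- ctrl.get_image(name): name is "scene" or "top" or "wrist"; returns a dict with "frame" (420x560x3 uint8, red, green, blue), "range_z" (420x560 float32, m along the optical axis (not along the pixel's ray), 0 where there is no reading), "fx", "fy", "cx", "cy" (pixels), "cam_to_world" (4x4, takes a point from camera to world coordinates). Camera axes: x right, y down, z forward; pixel columns grow to the right and rows downward; lengths in m; the calibration is good to about 2 mm. A picture is of the moment at which its call begins.
- ctrl.finish_job(): hands the job in; it is judged then, once.
The state is a dict: "t": time; "q": joint angles; "dq": joint speeds; "effort": joint torques, N m; "tool_pos": TCP position; "tool_rot": TCP orientation; "contact_force": force on the tool from outside, world axes, zero at the start; "wrist_torque": the same for the moment, N m; "opening": finger opening in m; "grip_force": force on a finger pad.
Only numpy, scipy, OpenCV 4.12 (cv2) and the standard library are available. Lean on these libraries where they do the work, as an engineer would, in place of code of your own. Each camera call takes 0.05 s, during which the arm holds its last target. There are 200 camera calls.

## Task

Slide the condenser lens carrier along the steel boom and off its open end, then stand it upright in the empty compartment of the grey parts tray and let go. The boom is set in its clamp a little askew, so feel your way along it and do not force it: keep every push on the boom and its stand light (under 15 N), set the carrier down gently without dropping it, and leave everything else where it is.

Things in the scene. Friction and masses are not known exactly. Their poses are not given: they have to be found in the camera images.
- stand: Fixed boom stand. Origin on the table below boom_pivot; x roughly towards the boom's open end, z up. Black clamp head: x -84 to -20 mm, 34 mm wide in y, z 150 to 180; post 26 mm thick at x -75, up to z 184; base plate x -140 to -10, 100 mm wide, 14 mm high. The carrier starts hung within 3 mm of the origin.
- boom_pivot (a point): Point on the boom's axis, 165 mm up. Boom: level steel rod, 12 mm thick, clamped at its -x end, open end 150 mm from here. It is NOT along the stand's x (nor this point's): it is swivelled about the vertical through this point by an unreported angle of up to 0.22 rad either way, new each time; find it by feel or sight. It does not swing under permitted forces.
- carrier: Condenser lens carrier, about 280 g, 124 mm tall, hung on the boom. Origin: centre of its flat underside; z up, x along the boom to the open end. Black lens barrel 36 mm wide, 35 high; above it an aluminium block, 14 mm in x, 36 in y, up to z 79, with a square window through it along x; on top a finger tab. Its own x is only a rough guide to the boom's direction.
- window (a point): Centre of the carrier's square window, 60 mm above its underside: 17 mm wide, 17 high, 14 long, so the boom has 2.5 mm of play each side (less if the carrier is not turned in line with it). As it hangs, the window's roof lies on the boom; raising it 2.5 mm centres it in height.
- tab (a point): Grip point in the carrier's finger tab, 103 mm above its underside. The tab is 20 mm in x, 14 in y, from z 78 to 124 mm: grip from above across the 14 mm (closing along the carrier's y).
- tray: Grey parts tray, 100 mm (x) by 140 (y) by 22 high, walls and divider 5 mm, fixed. Origin: centre of its underside; inner floor 5 mm up. One divider makes two compartments 90 by 62 mm, centred at y +34 and -34 mm. The +y one is empty; the objective stands in the -y one. Tray and well plate may change places.
- objective: Bystander: small aluminium microscope objective, 26 mm in diameter, 44 mm tall, standing in the tray's -y compartment. Origin at its underside.
- wellplate: Bystander: clear 24-well plate, 85 (x) by 127 (y) by 15 mm high, flat on the table. Origin at its underside.
- dish: Bystander: glass culture dish, 64 mm in diameter, 16 mm high, on the table below the boom. Origin at its underside.
- driver: Bystander: screwdriver, 150 mm long, lying near the robot along its x axis.
Mind the look-alikes: they are no part of the job. Of the things that look like the carrier, the smallest one is meant.

How it is judged:
On the way, in this order (a step that is already met when the one before it is completed fails the run):
1. the carrier, still on the boom, has been slid more than half way to the open end (x of carrier in the frame of stand between 0.08 and 0.145 m and z of carrier in the frame of stand between 0.085 and 0.125 m), for 0.1 s.
2. the carrier is off the open end of the boom and still held up (x of carrier in the frame of stand above 0.155 m and height (world z) of carrier above 0.06 m), for 0.1 s.
At the end, for the whole second after the job is handed in: The carrier stands on its barrel on the floor of the tray's empty (+y) compartment: its underside within 4 mm of the floor, its origin 15 to 53 mm to the +y side of the tray's centre and within 32 mm of it in x, upright within 0.1 rad, at rest and released (z of carrier in the frame of tray between 0.002 and 0.009 m and x of carrier in the frame of tray between -0.032 and 0.032 m and y of carrier in the frame of tray between 0.015 and 0.053 m and angle between carrier's own z axis and vertical below 0.1 rad and linear speed of carrier below 0.02 m/s and angular speed of carrier below 0.2 rad/s); the robot touches nothing.
It fails at once if the boom or its stand is pushed with more than 15 N, by the carrier or by the robot (contact force between stand and anything else above 15 N).
It fails at once if the carrier is slammed down: more than 150 N between carrier and tray (contact force between carrier and tray above 150 N).
It fails at once if the carrier, off the boom, is dropped: let go with its underside more than 7 mm above the tray's floor (x of carrier in the frame of stand above 0.155 m and z of carrier in the frame of tray above 0.012 m and contact force between carrier and the fingers below 0.05 N).
It fails at once if a bystander is moved by more than 15 mm (distance of any of objective, wellplate, dish, driver from where it was at the start of the episode above 0.015 m).
It also fails if it takes over 72 s, if anything falls off the work surface, if the arm or the gripper's body presses on something with over 40 N, if the wrist force passes 120 N, or if a joint passes its speed limit or range.

## Working session

There is one attempt and no reset: what is moved stays moved. The work goes in short steps, Python scripts to look and compute and a tool call to move; the robot and the scene stay as the last step left them, time stands still between calls to the robot, and variables do not carry over. Pictures are saved under pics/ and viewed, at most 10 in all, crops included, and the job is handed in when it is done.

Besides the shell and the picture viewer there is one more tool, called after "Call:" by a JSON object that holds its "name" and its "arguments". send_rows: Moves the arm, as the interface text tells. Its arguments: {"type":"object","properties":{"rows":{"type":"array","items":{"type":"array"}},"newtons":{"type":"number"}},"required":["rows"]}

```bash
mkdir -p pics; ls
cat > h.py <<'E'
import numpy as np, cv2
from station import ctrl
def grab(n):
    im=ctrl.get_image(n); np.savez('pics/%s.npz'%n,**im); return im
def load(n): return dict(np.load('pics/%s.npz'%n))
def pts(im):
    h,w=im['range_z'].shape; u,v=np.meshgrid(np.arange(w),np.arange(h)); z=im['range_z']
    P=np.stack([(u-im['cx'])/im['fx']*z,(v-im['cy'])/im['fy']*z,z],-1)
    T=im['cam_to_world']; return P@T[:3,:3].T+T[:3,3]
def save(f,n,s=1): cv2.imwrite('pics/'+n,cv2.resize(f[...,::-1],None,fx=s,fy=s,interpolation=cv2.INTER_CUBIC))
E
python3 - <<'E'
from h import *
a=grab('scene');b=grab('top')
save(np.vstack([a['frame'],b['frame']]),'st.png',0.71)
save(a['frame'],'scene.png',1.4);save(b['frame'],'top.png',1.4)
o=ctrl.get_obs();print(o)
print(a['cam_to_world'],b['cam_to_world'])
E
```

```text
pics
{'t': 0.1, 'q': array([ 1.02898540e+00,  5.32925912e-02,  1.61415413e+00, -2.30814686e-05,
        1.47598060e+00, -1.19006519e-01]), 'dq': array([ 0.00132733, -0.00147285, -0.00410112, -0.00041568, -0.00190403,
       -0.00062261]), 'effort': array([-1.88945532e-04, -3.94907928e+01, -3.71362674e+01, -1.45358135e-04,
        3.94384697e-03,  3.49352649e-05]), 'tool_pos': array([0.25616929, 0.56947826, 0.23018639]), 'tool_rot': array([-6.59079850e-01, -3.07109226e+00,  2.73721730e-03]), 'contact_force': array([3.32119616e-01, 3.55391774e-04, 5.78847111e-01]), 'wrist_torque': array([-0.02072683, -0.02157984, -0.00628405]), 'grip_force': 0.0, 'opening': 0.0853768807962121}
[[ 0.65161317  0.61613453 -0.44246867  0.88570417]
 [ 0.75848257 -0.53708543  0.36911167 -0.28061548]
 [-0.01022102 -0.5761228  -0.81729924  0.69649464]
 [ 0.          0.          0.          1.        ]] [[ 0.02057752 -0.9961433   0.08529414  0.48714708]
 [-0.99970624 -0.02159358 -0.01100691 -0.02457059]
 [ 0.01280627 -0.08504259 -0.99629502  1.01671497]
 [ 0.          0.          0.          1.        ]]
```

View pics/scene.png

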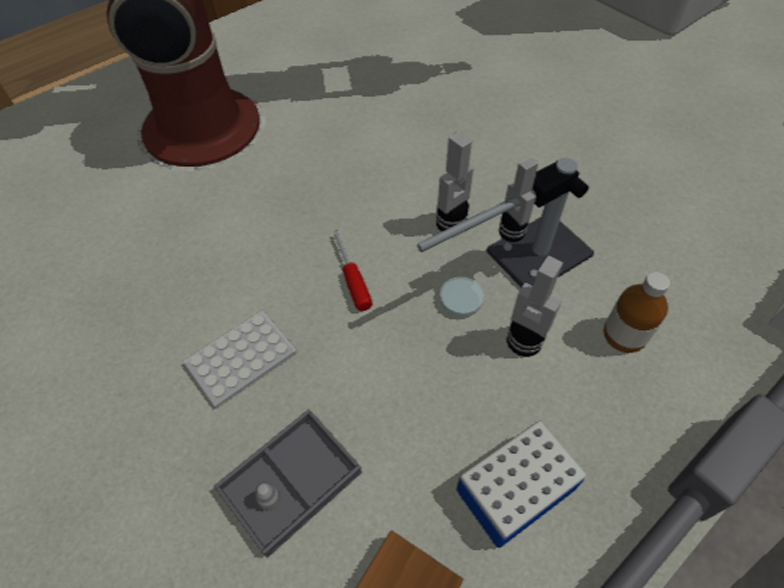

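View pics/top.png

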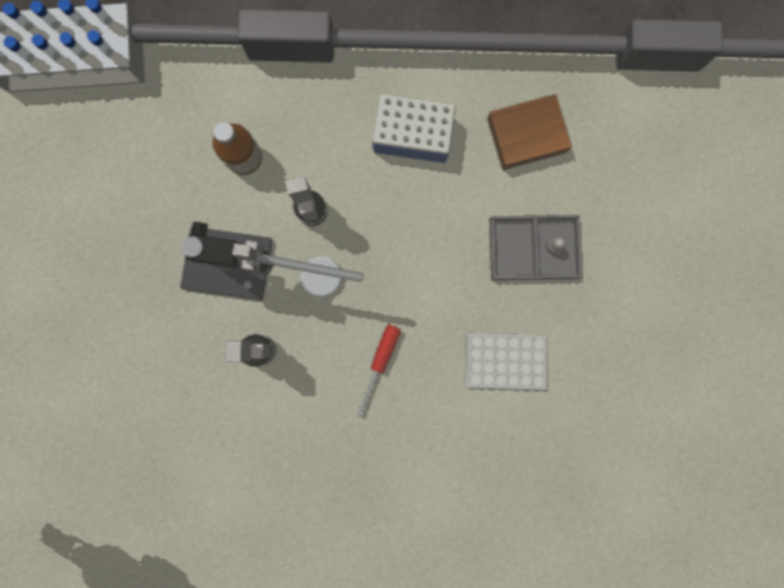

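The scene shows three look-alikes (view pixels): one hung on the boom at (518,200), one standing behind the boom at (453,185), and one standing larger in front at (530,310). I choose the hung one, which is the smallest and is on the boom. The stand is at top-view (230,260), the boom end at (360,277), and the tray at (535,248), with its left compartment empty and the objective at (558,243).

```bash
cat > m.py <<'E'
from h import *
a=load('scene');b=load('top')
Pt=pts(b);Ps=pts(a)
f=a['frame'];save(f[100:200,290:430],'crop.png',5)
def rect(m,name,P):
    m=m.astype(np.uint8);n,l,s,c=cv2.connectedComponentsWithStats(m)
    for i in np.argsort(-s[1:,4])[:3]+1:
        q=P[l==i][:,:2].astype(np.float32);r=cv2.minAreaRect(q);print(name,s[i,4],c[i].round(),np.round(r[0],4),np.round(r[1],4),round(r[2],2), 'z',np.median(P[l==i][:,2]).round(4))
for n,P,im in (('top',Pt,b),('scene',Ps,a)):
    z=P[...,2];x,y=P[...,0],P[...,1]
    print(n,'table z',np.median(z[(z>-.02)&(z<.02)]))
    W=im['range_z']>0
    # tray: grey dark pixels
    hsv=cv2.cvtColor(im['frame'],cv2.COLOR_RGB2HSV)
    rect(W&(z>.015)&(z<.03)&(hsv[...,2]<130)&(hsv[...,1]<60),n+' rim',P)
    roi=W&(z>.150)&(z<.182)
    rect(roi,n+' boomlevel',P)
    rect(W&(z>.19)&(z<.26)&(x<0.8),n+' tabtops',P)
    rect(W&(z>.009)&(z<.02),n+' plates',P)
E
python3 m.py
```

```text
top table z 0.0005787138955287707
top rim 635 [383. 177.] [ 0.6421 -0.2471] [0.0992 0.1403] 2.09 z 0.0213
top rim 197 [470.  47.] [ 0.9399 -0.4464] [0.1368 0.0197] 81.95 z 0.0222
top rim 190 [208.  40.] [0.94   0.1483] [0.0167 0.1392] 5.87 z 0.023
top boomlevel 577 [152. 177.] [0.6129 0.2122] [0.0679 0.0524] 83.31 z 0.1793
top boomlevel 577 [215. 190.] [0.5923 0.0932] [0.1563 0.0357] 85.66 z 0.1704
top boomlevel 201 [168. 251.] [0.4723 0.1816] [0.0202 0.0274] 88.72 z 0.1708
top tabtops 151 [175. 180.] [0.598  0.1637] [0.0201 0.0141] 82.39 z 0.2259
top plates 2223 [362. 258.] [ 0.4629 -0.2036] [0.1275 0.0849] 89.43 z 0.0137
top plates 1175 [159. 200.] [0.5864 0.2409] [0.131  0.0585] 83.19 z 0.0144
top plates 361 [228. 202.] [0.5754 0.0912] [0.0627 0.0344] 81.0 z 0.0164
scene table z 0.0007301100577008501
scene rim 1280 [204. 343.] [ 0.6432 -0.2452] [0.1011 0.14  ] 2.03 z 0.0215
scene rim 369 [470.  11.] [0.3724 0.9388] [0.2608 0.1226] 49.74 z 0.0228
scene rim 213 [381. 178.] [0.6018 0.2331] [0.0924 0.0395] 40.02 z 0.0161
scene boomlevel 1526 [370. 144.] [0.601  0.1332] [0.2368 0.0523] 80.54 z 0.1708
scene boomlevel 649 [130.  44.] [ 0.0351 -0.0053] [0.1339 0.0682] 78.97 z 0.1649
scene boomlevel 285 [391. 194.] [0.6968 0.109 ] [0.0194 0.0293] 14.05 z 0.1705
scene tabtops 1918 [115.  25.] [ 0.0663 -0.0146] [0.0762 0.1503] 0.65 z 0.2317
scene tabtops 297 [375. 124.] [0.5998 0.1649] [0.0224 0.0155] 80.01 z 0.2143
scene plates 2713 [170. 255.] [ 0.4637 -0.2016] [0.127  0.0864] 89.53 z 0.0139
scene plates 1551 [384. 180.] [0.6087 0.24  ] [0.1318 0.0999] 82.92 z 0.0145
scene plates 1434 [144.  97.] [ 0.0175 -0.0045] [0.2116 0.1778] 72.04 z 0.0132
```

View pics/crop.png

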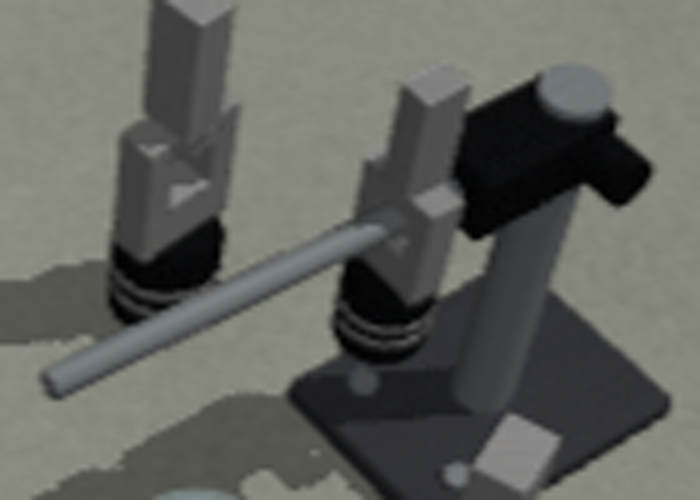

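The close crop confirms it: the carrier hangs on the boom next to the black clamp, and the other two stand free on the table. Next I'll fit the boom's axis precisely.

```bash
cat > b.py <<'E'
from h import *
for n in('top','scene'):
    im=load(n);P=pts(im);x,y,z=P[...,0],P[...,1],P[...,2]
    m=(z>.155)&(z<.18)&(y<.145)&(y>.0)&(x>.54)&(x<.66)&(im['range_z']>0)
    # per-row mid of silhouette: cast pixel rays to axis height 0.165, take edges
    v,u=np.nonzero(m);T=im['cam_to_world']
    d=np.stack([(u-im['cx'])/im['fx'],(v-im['cy'])/im['fy'],np.ones(len(u))],-1)@T[:3,:3].T
    Q=T[:3,3]+d*((.165-T[2,3])/d[:,2])[:,None]
    # robust line x=c+s*y
    s,c=np.polyfit(Q[:,1],Q[:,0],1)
    for _ in range(5):
        r=Q[:,0]-c-s*Q[:,1];k=(abs(r)<.009);s,c=np.polyfit(Q[k,1],Q[k,0],1)
    ydir=np.array([-s,-1])/np.hypot(s,1)
    print(n,len(u),k.sum(),'slope',s,'dir yaw deg',np.degrees(np.arctan2(ydir[1],ydir[0])),'x at y=.16,.02',c+.16*s,c+.02*s,'y range',Q[k,1].min(),Q[k,1].max())
    q=P[m];s2,c2=np.polyfit(q[:,1],q[:,0],1);print('  raw',s2,c2+.16*s2,c2+.02*s2,q[:,2].max())
    g=(z>.2225)&(z<.235)&(x>.57)&(x<.63)&(y>.12)&(y<.2);p=P[g][:,:2].astype(np.float32)
    r=cv2.minAreaRect(p);print('  tabtop',r,p.mean(0),z[g].mean())
    g=(z>.005)&(z<.02)&(x>.52)&(x<.68)&(y>.14)&(y<.32);r=cv2.minAreaRect(P[g][:,:2].astype(np.float32));print('  base',r)
    g=(z>.1735)&(z<.19)&(x>.57)&(x<.66)&(y>.16)&(y<.26);r=cv2.minAreaRect(P[g][:,:2].astype(np.float32));print('  clamp',r)
E
python3 b.py
python3 -c "
from scipy.spatial.transform import Rotation as R
print(R.from_rotvec([-6.59079850e-01, -3.07109226e+00,  2.73721730e-03]).as_matrix().round(3))"
```

```text
top 451 451 slope 0.16589664991322717 dir yaw deg -99.41939054273058 x at y=.16,.02 0.5974052836101659 0.574179752622314 y range 0.016557503801416715 0.1457221975879077
  raw 0.16537219676352882 0.5968892690110651 0.5737371614641711 0.1745274604835696
  tabtop ((0.5980177521705627, 0.1638367474079132), (0.01984080858528614, 0.013959290459752083), 81.55648803710938) [0.5978338  0.16339788] 0.22692661397770433
  base ((0.6034698486328125, 0.2288726568222046), (0.14934749901294708, 0.1764966994524002), 0.25045639276504517)
  clamp ((0.6114316582679749, 0.20369043946266174), (0.09434789419174194, 0.05227743461728096), 82.38543701171875)
scene 502 502 slope 0.16387118763112432 dir yaw deg -99.30641166066522 x at y=.16,.02 0.5974427098194037 0.5745007435510464 y range 0.016877247374106674 0.1500260300550914
  raw 0.16848928098858099 0.6006134500893483 0.577024950750947 0.17425737320780865
  tabtop ((0.5999869704246521, 0.16561228036880493), (0.020333189517259598, 0.014927098527550697), 77.07567596435547) [0.6004812  0.16426106] 0.22638211137181008
  base ((0.6081864833831787, 0.23334556818008423), (0.14525550603866577, 0.1002599224448204), 83.132568359375)
  clamp ((0.6060697436332703, 0.20413662493228912), (0.09796939790248871, 0.0494958832859993), 70.40478515625)
[[-0.912  0.41  -0.001]
 [ 0.41   0.912 -0.002]
 [ 0.    -0.002 -1.   ]]
```

Call:
{"name": "send_rows", "arguments": {"rows": [[5, [0, 0, -5], 0], [5, [0, 0, -5], 0], [5, [0, 0, 0], 9.4], [5, [0, 0, 0], 9.4], [5, [0, 0, 0], 9.4], [5, [0, 0, 0], 9.4], [5, [0, 0, 0], 9.4], [5, [0, 0, 0], 9.4], [5, [0, 0, 0], 9.4], [5, [0, 0, 0], 9.4]], "newtons": 30}}

```text
t: 1.35
tool_pos: [0.2563, 0.5697, 0.3305]
tool_rot: [2.402, 2.025, -0.002]
contact_force: [0.2, -0.2, 0.6]
opening: 0.0502
grip_force: 0.0
```

```bash
cat > w.py <<'E'
import sys;from h import *
from scipy.spatial.transform import Rotation as R
o=ctrl.get_obs();M=R.from_rotvec(o['tool_rot']).as_matrix();p=o['tool_pos']
print('t',o['t'],'pos',p.round(4),'F',o['contact_force'].round(2),'T',o['wrist_torque'].round(2),'op',o['opening'].round(4),'grip',o['grip_force'],'tool y yaw',np.degrees(np.arctan2(M[1,1],M[0,1])).round(2),'zaxis',M[:,2].round(4))
if len(sys.argv)>3: print('shift cm',(M.T@(np.array(sys.argv[1:4],float)-p)*100).round(2))
E
python3 w.py .598 .164 .29
```

```text
Traceback (most recent call last):
  File "w.py", line 4, in <module>
    print('t',o['t'],'pos',p.round(4),'F',o['contact_force'].round(2),'T',o['wrist_torque'].round(2),'op',o['opening'].round(4),'grip',o['grip_force'],'tool y yaw',np.degrees(np.arctan2(M[1,1],M[0,1])).round(2),'zaxis',M[:,2].round(4))
                                                                                                          ^^^^^^^^^^^^^^^^^^
AttributeError: 'float' object has no attribute 'round'
```

```bash
sed -i "s/o\['opening'\].round(4)/round(o['opening'],4)/" w.py; python3 w.py .598 .164 .29
```

```text
t 1.35 pos [0.2563 0.5697 0.3305] F [ 0.17 -0.2   0.65] T [-0.01  0.03  0.  ] op 0.0502 grip 0.0 tool y yaw -9.73 zaxis [-7.0e-04 -1.1e-03 -1.0e+00]
shift cm [-34.21  40.54   4.07]
```

Call:
{"name": "send_rows", "arguments": {"rows": [[5, [-3.4, 4.1, 0], 0], [5, [-3.4, 4.1, 0], 0], [5, [-3.4, 4.1, 0], 0], [5, [-3.4, 4.1, 0], 0], [5, [-3.4, 4.1, 0], 0], [5, [-3.4, 4.1, 0], 0], [5, [-3.4, 4.1, 0], 0], [5, [-3.4, 4.1, 0], 0], [5, [-3.4, 4.1, 0], 0], [5, [-3.6, 3.6, 0], 0]]}}

```text
t: 2.6
tool_pos: [0.6008, 0.1647, 0.3305]
tool_rot: [-2.396, -2.031, 0.001]
contact_force: [-0.2, 0.2, 0.1]
opening: 0.0501
grip_force: 0.0
```

Call:
{"name": "send_rows", "arguments": {"rows": [[5, [0, 0, 1], 0], [5, [0, 0, 0], 0]]}}

```text
t: 2.85
tool_pos: [0.5991, 0.1664, 0.3193]
tool_rot: [-2.395, -2.03, 0.004]
contact_force: [-0.1, 0.3, -1.2]
opening: 0.05
grip_force: 0.0
```

```bash
python3 w.py .598 .164 .19
python3 - <<'E'
from h import *
im=grab('wrist');save(im['frame'],'w1.png',1)
P=pts(im);x,y,z=P[...,0],P[...,1],P[...,2]
g=(z>.2225)&(z<.235)&(x>.57)&(x<.63)&(y>.12)&(y<.2)
if g.sum()>5: print(cv2.minAreaRect(P[g][:,:2].astype(np.float32)),z[g].mean(),g.sum())
E
```

```text
t 2.85 pos [0.5991 0.1664 0.3193] F [-0.05  0.27 -1.16] T [-0.    0.08 -0.02] op 0.05 grip 0.0 tool y yaw -9.43 zaxis [-0.0035 -0.     -1.    ]
shift cm [-0.25 -0.02 12.93]
((0.5984698534011841, 0.16425174474716187), (0.019663788378238678, 0.014027327299118042), 82.36611938476562) 0.2260151563703001 450
```

View pics/w1.png

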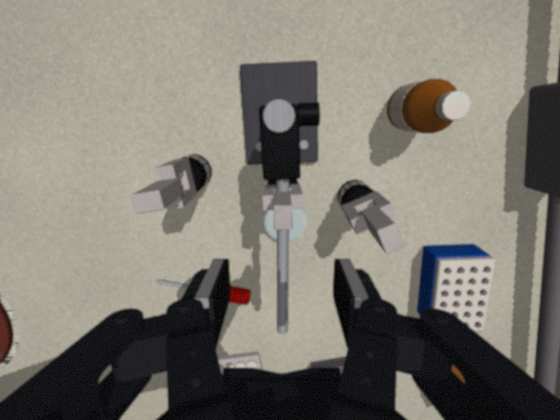

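The wrist view has the tab at (283,205), centred between the fingers, with the boom running down to (281,330). I'll descend now.

Call:
{"name": "send_rows", "arguments": {"rows": [[5, [-0.2, 0, 2.5], 0], [5, [0, 0, 2.5], 0], [5, [0, 0, 2.5], 0], [5, [0, 0, 2.5], 0], [5, [0, 0, 1.6], 0], [5, [0, 0, 0.8], 0], [5, [0, 0, 0.4], 0], [5, [0, 0, 0], 0], [5, [0, 0, 0], 0]]}}

```text
t: 4.03
tool_pos: [0.6002, 0.1643, 0.1943]
tool_rot: [2.396, 2.031, 0.002]
contact_force: [-0.5, 0.5, -0.1]
opening: 0.0498
grip_force: 0.0
```

```bash
python3 w.py .5984 .1643 .19
```

```text
t 4.025 pos [0.6002 0.1643 0.1943] F [-0.51  0.48 -0.11] T [ 0.02  0.04 -0.02] op 0.0498 grip 0.0 tool y yaw -9.43 zaxis [ 1.6e-03  3.0e-04 -1.0e+00]
shift cm [-0.03 -0.18  0.43]
```

Call:
{"name": "send_rows", "arguments": {"rows": [[5, [0, -0.2, 0.4], 0], [3.5, [0, 0, 0], 0], [2.6, [0, 0, 0], 0], [2.0, [0, 0, 0], 0], [1.7, [0, 0, 0], 0], [1.3, [0, 0, 0], 0], [1.0, [0, 0, 0], 0], [0.8, [0, 0, 0], 0]], "newtons": 30}}

```text
t: 5.03
tool_pos: [0.5978, 0.1646, 0.1895]
tool_rot: [2.396, 2.031, 0.0]
contact_force: [1.4, -0.9, 1.1]
opening: 0.0135
grip_force: 29.5
```

```bash
python3 w.py .5984 .1643 .19
```

```text
t 5.025 pos [0.5978 0.1646 0.1895] F [ 1.36 -0.89  1.08] T [-0.06 -0.04 -0.03] op 0.0135 grip 29.53322857618332 tool y yaw -9.43 zaxis [ 3.e-04 -0.e+00 -1.e+00]
shift cm [-0.02  0.06 -0.05]
```

Call:
{"name": "send_rows", "arguments": {"rows": [[0.8, [0, 0, -0.1], 0], [0.8, [0, 0, -0.1], 0], [0.8, [0, 0, -0.05], 0], [0.8, [0, 0, 0], 0], [0.8, [0, 0, 0], 0]], "newtons": 40}}

```text
t: 5.65
tool_pos: [0.5976, 0.1646, 0.1916]
tool_rot: [-2.396, -2.031, 0.0]
contact_force: [0.1, 0.1, -2.2]
opening: 0.0133
grip_force: 40.4
```

```bash
python3 w.py
python3 - <<'E'
from h import *
for n in('top','scene'):
    im=grab(n);P=pts(im);x,y,z=P[...,0],P[...,1],P[...,2]
    g=(z>.175)&(z<.192)&(x>.57)&(x<.63)&(y>.14)&(y<.18);print(n,g.sum(),P[g].mean(0),np.percentile(z[g],[5,50,95]))
    if g.sum()>3:print(cv2.minAreaRect(P[g][:,:2].astype(np.float32)))
im=load('scene');save(im['frame'][90:190,310:430],'s2.png',5)
E
```

```text
t 5.65 pos [0.5976 0.1646 0.1916] F [ 0.11  0.1  -2.23] T [0.03 0.03 0.01] op 0.0133 grip 40.44002652168274 tool y yaw -9.42 zaxis [-3.e-04 -1.e-04 -1.e+00]
top 11 [0.600174   0.15540712 0.18387392] [0.17555888 0.18338414 0.19038384]
((0.6005358099937439, 0.15540724992752075), (0.02388974092900753, 0.0032766868826001883), 1.3311307430267334)
scene 140 [0.60301793 0.16089353 0.18237133] [0.17559755 0.18346581 0.18941661]
((0.5976978540420532, 0.16206428408622742), (0.03942069038748741, 0.01562611386179924), 4.15206241607666)
```

View pics/s2.png

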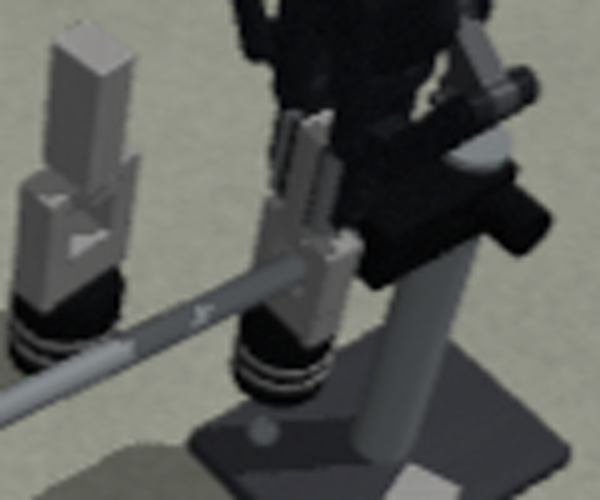

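The crop shows the tab held at (315,160) and the carrier clear on the boom. The force matches its weight, so I'll slide gently.

Call:
{"name": "send_rows", "arguments": {"rows": [[0.8, [-0.4, 0, 0], 0], [0.8, [-0.6, 0, 0], 0], [0.8, [-0.6, 0, 0], 0], [0.8, [-0.6, 0, 0], 0], [0.8, [-0.4, 0, 0], 0], [0.8, [0, 0, 0], 0]]}}

```text
t: 6.5
tool_pos: [0.5934, 0.1386, 0.1918]
tool_rot: [2.397, 2.031, 0.0]
contact_force: [0.3, -0.5, -2.6]
opening: 0.0134
grip_force: 40.4
```

```bash
python3 w.py
```

```text
t 6.5 pos [0.5934 0.1386 0.1918] F [ 0.25 -0.53 -2.64] T [-0.01  0.01  0.02] op 0.0134 grip 40.353641510009766 tool y yaw -9.45 zaxis [ 1.e-04  1.e-04 -1.e+00]
```

Call:
{"name": "send_rows", "arguments": {"rows": [[0.8, [-0.6, 0, 0], 0], [0.8, [-0.8, 0, 0], 0], [0.8, [-0.8, 0, 0], 0], [0.8, [-0.8, 0, 0], 0], [0.8, [-0.6, 0, 0], 0], [0.8, [-0.4, 0, 0], 0], [0.8, [0, 0, 0], 0]]}}

```text
t: 7.38
tool_pos: [0.5869, 0.0993, 0.1918]
tool_rot: [-2.397, -2.031, -0.0]
contact_force: [-0.9, -0.1, -1.5]
opening: 0.0135
grip_force: 40.4
```

```bash
python3 w.py
python3 - <<'E'
from h import *
im=grab('scene');P=pts(im);x,y,z=P[...,0],P[...,1],P[...,2]
save(im['frame'][100:220,270:390],'s3.png',5)
E
```

```text
t 7.375 pos [0.5869 0.0993 0.1918] F [-0.88 -0.13 -1.53] T [ 0.03 -0.02 -0.01] op 0.0135 grip 40.362746715545654 tool y yaw -9.45 zaxis [ 1.e-04  1.e-04 -1.e+00]
```

View pics/s3.png

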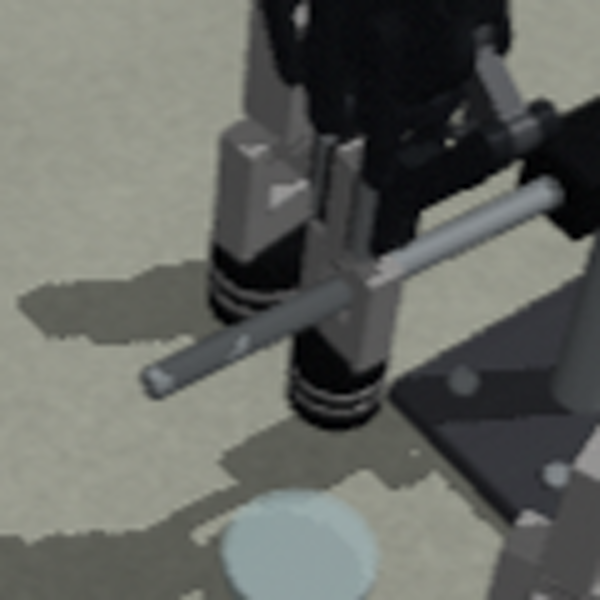

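The carrier rides the boom at crop (345,300), and the open end is at (155,385). Contact is light, so I'll continue.

Call:
{"name": "send_rows", "arguments": {"rows": [[0.8, [-0.6, 0, 0], 0], [0.8, [-0.8, 0, 0], 0], [0.8, [-0.8, 0, 0], 0], [0.8, [-0.8, 0, 0], 0], [0.8, [-0.6, 0, 0], 0], [0.8, [-0.4, 0, 0], 0], [0.8, [0, 0, 0], 0], [0.8, [0, 0, 0], 0]]}}

```text
t: 8.43
tool_pos: [0.5803, 0.0602, 0.1919]
tool_rot: [-2.396, -2.032, -0.0]
contact_force: [-0.1, 0.2, -2.8]
opening: 0.0136
grip_force: 40.4
```

```bash
python3 w.py
```

```text
t 8.425 pos [0.5803 0.0602 0.1919] F [-0.1   0.17 -2.76] T [-0.03 -0.   -0.  ] op 0.0136 grip 40.36233365535736 tool y yaw -9.42 zaxis [ 1.e-04  1.e-04 -1.e+00]
```

Call:
{"name": "send_rows", "arguments": {"rows": [[0.8, [-0.6, 0, 0], 0], [0.8, [-0.8, 0, 0], 0], [0.8, [-0.8, 0, 0], 0], [0.8, [-0.8, 0, 0], 0], [0.8, [-0.8, 0, 0], 0], [0.8, [-1.2, 0, 0], 0], [0.8, [-1.5, 0, 0], 0], [0.8, [-2.0, 0, 0], 0], [0.8, [-1.0, 0, 0], 0], [0.8, [0, 0, 0], 0]]}}

```text
t: 9.68
tool_pos: [0.5647, -0.0346, 0.1919]
tool_rot: [-2.398, -2.03, -0.0]
contact_force: [-0.6, -0.2, -3.2]
opening: 0.0135
grip_force: 40.4
```

```bash
python3 w.py
python3 - <<'E'
import numpy as np
from scipy.spatial.transform import Rotation as R
# tray centre avg & yaw 2.05deg; +y offset 34 mm ; carrier target, TCP z = floor5 + (tcp over underside)
c=np.array([.6425,-.2463]);a=np.radians(2.05);print(c+.034*np.array([-np.sin(a),np.cos(a)]))
E
```

```text
t 9.675 pos [ 0.5647 -0.0346  0.1919] F [-0.56 -0.21 -3.23] T [ 0.   -0.01 -0.01] op 0.0135 grip 40.351996421813965 tool y yaw -9.51 zaxis [ 1.e-04  2.e-04 -1.e+00]
[ 0.64128377 -0.21232176]
```

Call:
{"name": "send_rows", "arguments": {"rows": [[0.8, [-1.2, 0.8, 0], 0], [0.8, [-2.3, 1.5, 0], 0], [0.8, [-2.8, 1.8, 0], 0], [0.8, [-2.8, 1.8, 0], 0], [0.8, [-2.8, 1.8, 0], 0], [0.8, [-2.2, 1.4, 0], 0], [0.8, [-1.4, 0.9, 0], 0], [0.8, [-0.7, 0.5, 0], 0], [0.8, [0, 0, 0], 0], [0.8, [0, 0, 0], 0]]}}

```text
t: 10.92
tool_pos: [0.6417, -0.2099, 0.1918]
tool_rot: [-2.395, -2.032, -0.0]
contact_force: [0.3, 0.2, -2.7]
opening: 0.0135
grip_force: 40.4
```

```bash
python3 w.py .6413 -.2123 .092
python3 - <<'E'
from h import *
im=grab('scene');save(im['frame'][220:400,130:290],'s4.png',3.3)
P=pts(im);x,y,z=P[...,0],P[...,1],P[...,2]
g=(x>.6)&(x<.68)&(y>-.25)&(y<-.17)&(z>.06)&(z<.14);print('barrel low z',np.percentile(z[g],[0,1,5]),P[g&(z<.13)].mean(0))
E
```

```text
t 10.925 pos [ 0.6417 -0.2099  0.1918] F [ 0.34  0.23 -2.71] T [-0.01  0.06 -0.01] op 0.0135 grip 40.36707043647766 tool y yaw -9.38 zaxis [-2.e-04  4.e-04 -1.e+00]
shift cm [-0.25  0.01  9.98]
barrel low z [0.104989   0.10614402 0.10845514] [ 0.65498443 -0.21191618  0.11896464]
```

View pics/s4.png

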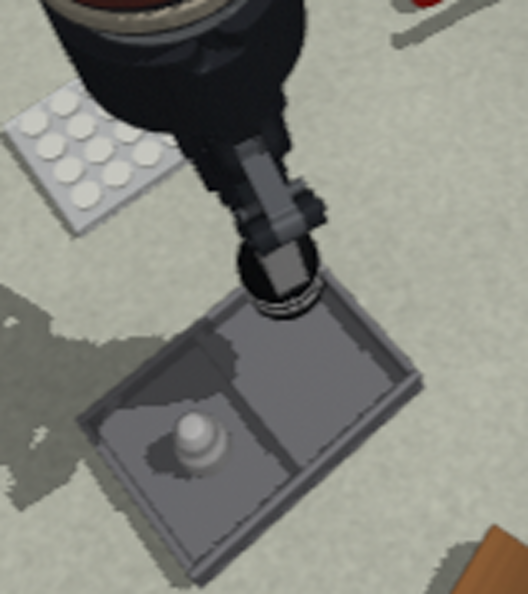

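The crop shows the carrier's barrel held at (280,285) above the empty compartment, with the objective at (195,435) untouched. I'll lower it now.

Call:
{"name": "send_rows", "arguments": {"rows": [[0.8, [-0.2, 0, 1], 0], [0.8, [0, 0, 2], 0], [0.8, [0, 0, 2], 0], [0.8, [0, 0, 2], 0], [0.8, [0, 0, 1.2], 0], [0.8, [0, 0, 0.6], 0], [0.8, [0, 0, 0.4], 0], [0.8, [0, 0, 0.2], 0], [0.8, [0, 0, 0], 0], [0.8, [0, 0, 0], 0]]}}

```text
t: 12.22
tool_pos: [0.6418, -0.2128, 0.0984]
tool_rot: [2.396, 2.031, 0.001]
contact_force: [-0.7, 0.7, -2.0]
opening: 0.0136
grip_force: 40.3
```

```bash
python3 w.py .6413 -.2123 .092
```

```text
t 12.225 pos [ 0.6418 -0.2128  0.0984] F [-0.65  0.66 -2.  ] T [-0.02  0.02  0.02] op 0.0136 grip 40.33401668071747 tool y yaw -9.43 zaxis [ 9.e-04 -4.e-04 -1.e+00]
shift cm [ 0.04 -0.06  0.64]
```

Call:
{"name": "send_rows", "arguments": {"rows": [[0.8, [0, 0, 0.15], 0], [0.8, [0, 0, 0.1], 0], [0.8, [0, 0, 0.1], 0], [0.8, [0, 0, 0.1], 0], [0.8, [0, 0, 0.05], 0], [0.8, [0, 0, 0], 0], [0.8, [0, 0, 0], 0]]}}

```text
t: 13.1
tool_pos: [0.6415, -0.2127, 0.0929]
tool_rot: [2.396, 2.031, 0.0]
contact_force: [0.1, 0.3, -3.3]
opening: 0.0136
grip_force: 40.3
```

```bash
python3 w.py .6413 -.2123 .092
```

```text
t 13.1 pos [ 0.6415 -0.2127  0.0929] F [ 0.07  0.3  -3.31] T [-0.01  0.01 -0.01] op 0.0136 grip 40.33362686634064 tool y yaw -9.42 zaxis [ 1.e-04 -0.e+00 -1.e+00]
shift cm [ 0.03 -0.03  0.09]
```

Still hanging freely (-3.3 N), so I'll go down in 0.4 mm steps until it touches.

Call:
{"name": "send_rows", "arguments": {"rows": [[0.8, [0, 0, 0.04], 0], [0.8, [0, 0, 0.04], 0], [0.8, [0, 0, 0.04], 0], [0.8, [0, 0, 0], 0], [0.8, [0, 0, 0], 0]]}}

```text
t: 13.72
tool_pos: [0.6416, -0.2127, 0.0922]
tool_rot: [2.396, 2.031, 0.0]
contact_force: [-1.0, 1.5, 1.3]
opening: 0.0136
grip_force: 41.0
```

Call:
{"name": "send_rows", "arguments": {"rows": [[1.4, [0, 0, 0], 0], [1.6, [0, 0, 0], 0], [1.9, [0, 0, 0], 0], [2.4, [0, 0, 0], 0], [3.0, [0, 0, 0], 0], [3.6, [0, 0, 0], 0], [3.6, [0, 0, 0], 0]]}}

```text
t: 14.6
tool_pos: [0.6415, -0.2127, 0.0916]
tool_rot: [2.396, 2.031, 0.0]
contact_force: [0.2, -0.1, 0.1]
opening: 0.0361
grip_force: 0.0
```

Call:
{"name": "send_rows", "arguments": {"rows": [[3.6, [0, 0, -1], 0], [3.6, [0, 0, -2], 0], [3.6, [0, 0, -3], 0], [3.6, [0, 0, -4], 0], [3.6, [0, 0, -4], 0], [3.6, [0, 0, 0], 0], [3.6, [0, 0, 0], 0]]}}

```text
t: 15.48
tool_pos: [0.6415, -0.2127, 0.2324]
tool_rot: [2.396, 2.031, 0.001]
contact_force: [-0.3, 1.0, -0.3]
opening: 0.0359
grip_force: 0.0
```

```bash
python3 w.py
python3 - <<'E'
from h import *
im=grab('scene');save(im['frame'][180:400,130:330],'s5.png',2.7)
P=pts(im);x,y,z=P[...,0],P[...,1],P[...,2]
g=(x>.6)&(x<.69)&(y>-.25)&(y<-.17)&(z>.122)&(z<.14);print('tabtop',g.sum(),P[g].mean(0),'vs tray',.6413,-.2123)
E
```

```text
t 15.475 pos [ 0.6415 -0.2127  0.2324] F [-0.26  1.02 -0.29] T [-0.    0.02  0.02] op 0.0359 grip 0.0 tool y yaw -9.43 zaxis [ 9.e-04 -4.e-04 -1.e+00]
tabtop 152 [ 0.64292983 -0.21085062  0.12858017] vs tray 0.6413 -0.2123
```

View pics/s5.png

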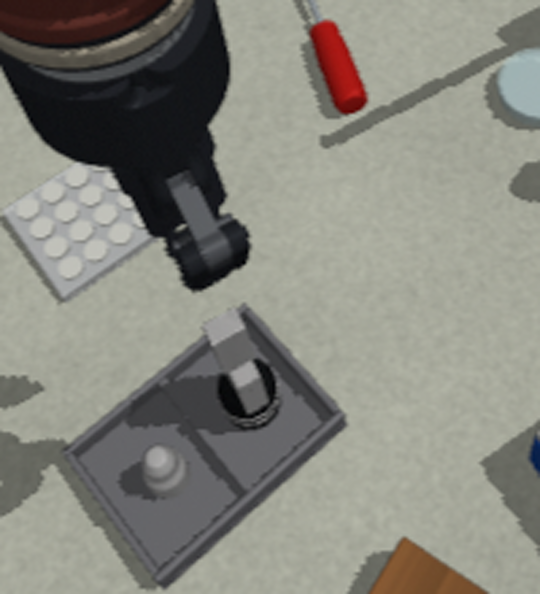

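The carrier stands upright at (248,395) in the empty compartment, its tab top at z ≈ 0.129. The gripper is clear above it, and the objective is still at (163,468).

```bash
python3 -c "
from station import ctrl
print(ctrl.finish_job())"
```

```text
the job is handed in; nothing more can be done
None
```

The carrier was slid off the boom with only light contact, now stands upright and released near the middle of the tray's empty compartment, and the job is handed in; no verdict was returned.

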